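# Set up the tilt wedge and hold a sample slide flush on its slope

### The job

Stack the adjustable wedge squarely on the steel riser block, standing flat with its edges in line with the block's, and let go of it. Then take the slide carrier by its upright grip, tilt it to the wedge's slope and hold it pressed gently and flush on the middle of the sloping plate, long side running up the slope. Finish still holding it there, pressed with a light force, without touching the wedge or the block with the gripper, and leave the other things on the table where they are.

Things in the scene. Friction and masses are not known exactly. Their poses are not given: they have to be found in the camera images.
- riser: plain steel block, fixed to the table, 80 x 50 mm in plan (x, y) and 30 mm high, edges sharp. Origin: centre of its underside; x along the 80 mm side, z up. Either way round is the same.
- wedge: adjustable wedge, loose, 0.38 kg: aluminium base plate 80 x 50 x 14 mm (x, y, z), same plan as the riser, with a hinged steel plate on it that slopes up towards +x. Origin: centre of the base plate's underside; z up. Grip the base plate's sides, 50 mm apart in y; the hinged plate is only 36 mm wide, so fingers pass beside it. At most 50 mm high. May be stacked either way round.
- wedge_face (a point): centre of the upper face of the wedge's hinged plate (80 mm along x, 36 mm along y). x points up the slope, z is the face's outward normal. The hinge is clamped at a slope between 9 and 19 degrees, different each run, and stays put under normal handling.
- slide: slide carrier, loose, 60 g: flat aluminium plate 76 x 30 x 5 mm (x, y, z) with two glass windows and, mid-top, an upright grey grip 30 mm long (x), 10 mm thick (y), reaching 43 mm above the underside; grip it across the 10 mm. Origin: centre of the flat underside, which goes on the slope; x along the 76 mm side, z up. Either way round is the same.
- slide_grip (a point): point in the upright grip of the slide carrier, on its axis, 30 mm above the carrier's underside (25 mm above the top of the plate); same axes as the carrier. Held here with a moderate grip (about 15 N) the carrier can pivot a few degrees between the pads when pressed on a face.
- objective_case: closed round case, black with a pale lid, 36 mm across, 62 mm high, standing; origin: centre of its underside. Not to be disturbed.
- dish: clear closed petri dish, 63 mm across, 15 mm high; origin: centre of its underside. Not to be disturbed.
- ring_filter: glass filter in a black ring, 45 mm across, 8 mm thick, lying flat; origin: centre of its underside. Not to be disturbed.
- pin_jar: clear jar of pins, 61 mm across, 86 mm high; origin: centre of its underside. Not to be disturbed.
Things that resemble listed ones, but are neither listed nor needed, are in the scene too. What is shaped like the wedge but green or pink is not meant.

How it is judged:
By the outcome, as a careful person would: the job done as asked, in the order asked, and still so for the second after the job is handed in, while the arm keeps its last pose, push and grip.
It also fails if it takes over 51 s, if anything falls off the work surface, if the arm or the gripper's body presses on something with over 40 N, if the wrist force passes 120 N, or if a joint passes its speed limit or range.

### The arm

A 6-joint arm with a two-finger parallel gripper is mounted at the origin on a cart in front of the work surface, level with it; the furniture and walls round the work are solid. World frame = base frame: x ahead of the robot, y to its left, z up, the work surface at z = 0. Lengths are in m, angles in rad, forces in N, time in s.
With the tool pointing down it reaches from about 0.375 to 0.9 m from the base axis. Payload 3.1 kg.
Tool frame: the origin (TCP) lies between the finger pads; the fingertips stand 25 mm ahead of it and the grasp point (between the pads) lies 6 mm ahead of it (manip.tip_reach is the distance from the TCP to the fingertips, in m); z points along the fingers, y is the line along which they close (so a half turn about z gives the same grasp; the last joint's range is limited). The gripper opens to 85 mm and grips with 20 to 120 N. Pads are 22 mm wide; open, the fingers measure 114 mm over their backs; the gripper's body (76 mm by 85 mm) begins 54 mm behind the grasp point. The pads swing forward as they close: fully open they stand 13 mm farther back than shut.
Start: joints at [-1.417, 0.527, 1.433, -0, 1.181, -0.178], TCP at [0.204, -0.591, 0.256] pointing down, gripper open.
Joint ranges: [-3.08, 3.08], [-0.75, 2.2], [0.22, 2.44], [-1.43, 4.57], [0, 2.65], [-2.85, 2.85]. Speed limits (rad/s): [2.79, 2.79, 3.14, 3.14, 3.14, 3.14].

### API

Orientations are given as a unit quaternion [x, y, z, w].
In Python, from rig import manip, capture, calibration gives the robot as it stands.
- The arm moves only by the shell command python3 -m pendant 'ROWS'. ROWS is JSON, a list of rows, each an object of numbers: "hand": the opening, from -1 (shut) to 1 (fully open); "dx", "dy", "dz": the shift along the tool's x, y, z in mm; "rx", "ry", "rz": the turn, a rotation vector about the tool's x, y, z in degrees. A call has 1 to 12 rows; each row shifts and turns the commanded pose from where the row before left it, along the tool's axes as they then stand; what a row does not reach is not made up. A row lasts 1/8 s, in which the tool goes at most 62.5 mm and 10.7 degrees, less where a joint would pass 70% of its speed; a pose out of reach is approached as far as the arm can. A call with a gripper value outside its range is refused whole. The fingers move at their own pace and stop on an object; the grip force is fixed at half the most. Time passes only in rows, so rows that do not move let the fingers close. It gives the time, the measured TCP pose, the force, the opening and the grip force at its end, in the units of the state.
- manip.read_state(): the state, without advancing time (a new reading comes with each control period).
- capture(name): name is "scene" or "top" or "wrist"; returns (picture, depth): 384x512x3 uint8, blue, green, red; 384x512 float32, m along the optical axis (not along the pixel's ray), 0 where there is no reading.
- calibration(name): a dict with "fx", "fy", "cx", "cy" (pixels), "rvec" (rotation vector, rad) and "tvec" (3), from world to camera coordinates, as OpenCV has them; the wrist camera has in their place "hand_eye" (4x4, takes a point from camera to tool coordinates, whose origin is the TCP and whose axes are the flange's). Camera axes: x right, y down, z forward; pixel columns grow to the right and rows downward; lengths in m; the calibration is good to about 2 mm. A picture is of the moment at which its call begins: read the wrist's pose just before it. calibration takes no time and is no camera call.
- manip.sign_off(): hands the job in; it is judged then, once.
The state is a dict: "t": time; "joint_pos": joint angles; "qvel": joint speeds; "tau": joint torques, N m; "eef_pos": TCP position; "orientation": TCP orientation; "contact_force": force on the tool from outside, world axes, zero at the start; "ft_torque": the same for the moment, N m; "grip_width": opening from 0.0 (shut) to 1.0 (fully open); "grip_force": force on a finger pad.
Only numpy, scipy, OpenCV 4.12 (cv2) and the standard library are available. Lean on these libraries where they do the work, as an engineer would, in place of code of your own. Each camera call takes 0.05 s, during which the arm holds its last target. There are 200 camera calls.

## Working session

There is one attempt and no reset: what is moved stays moved. The work goes in short steps, Python scripts to look and compute and a shell command to move; the robot and the scene stay as the last step left them, time stands still between calls to the robot, and variables do not carry over. Pictures are saved under pics/ and viewed, at most 12 in all, crops included, and the job is handed in when it is done.

```bash
ls; mkdir -p pics; cat > h.py <<'E'
import numpy as np, cv2
from scipy.spatial.transform import Rotation as R
from rig import manip, capture, calibration
def cloud(name):
    c=calibration(name)
    s=manip.read_state()
    im,d=capture(name)
    v,u=np.mgrid[:384,:512]
    P=np.stack([(u-c['cx'])/c['fx']*d,(v-c['cy'])/c['fy']*d,d],-1)
    if 'rvec' in c:
        M=cv2.Rodrigues(np.array(c['rvec'],float))[0]; W=(P-np.array(c['tvec']).ravel())@M
    else:
        H=np.array(c['hand_eye']); T=P@H[:3,:3].T+H[:3,3]
        W=T@R.from_quat(s['orientation']).as_matrix().T+s['eef_pos']
    W[d==0]=np.nan
    return im,W
E
python3 - <<'E'
from h import *
ims=[]
for n in('top','scene'):
    im,W=cloud(n); np.save(n,W); cv2.imwrite(f'pics/{n}.png',im); 
    print(n,W[192,256],W[50,50],W[330,450])
print(manip.read_state())
E
```

```text
pics
top [ 5.7750958e-01 -5.5171351e-02  4.9678465e-04] [0.88888893 0.43148833 0.24342847] [ 0.01602341 -0.9747942  -0.79802516]
scene [ 0.59144881 -0.07882002  0.01424908] [1.0420936  0.01673564 0.34996802] [0.065281   0.07907069 0.00982702]
{'t': 0.1, 'joint_pos': array([-1.41649583e+00,  5.28388043e-01,  1.43375369e+00,  5.66769150e-05,
        1.18139271e+00, -1.78486124e-01]), 'qvel': array([-0.00054608, -0.00352957, -0.00233658,  0.00218733,  0.00059159,
       -0.00125732]), 'tau': array([ 1.69179493e-04, -4.43304133e+01, -1.78586286e+01, -3.19788378e-04,
        3.85724838e-03,  9.36288274e-06]), 'eef_pos': array([ 0.20413296, -0.59011055,  0.25542881]), 'orientation': array([ 9.86189864e-01,  1.65615845e-01,  3.79451447e-05, -9.70510062e-04]), 'contact_force': array([ 0.15715285, -0.47068549,  0.92236007]), 'ft_torque': array([-0.0400178 , -0.07172654, -0.04015858]), 'grip_force': 0.0, 'grip_width': 1.0000306694779575}
```

View pics/top.png

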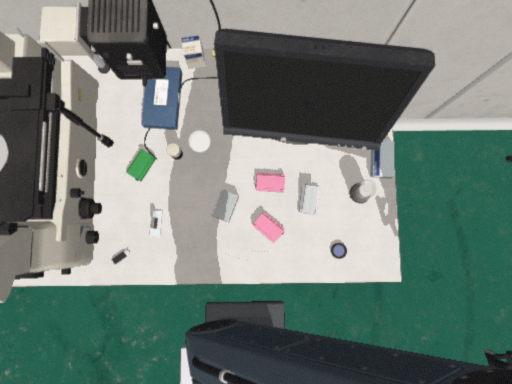

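View pics/scene.png

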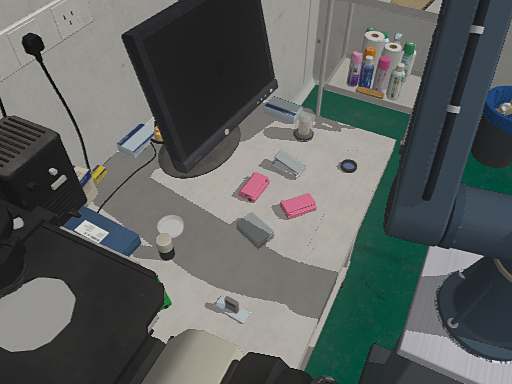

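The top picture shows grey blocks at (225,206) and (309,198). The slide is at (156,222), pink decoys at (270,183) and (268,227), and a green one at (140,165). The scene view shows the same things, so next I measure heights and outlines.

```bash
python3 - <<'E'
from h import *
W=np.load('top.npy')
for n,(u,v,r) in dict(A=(225,206,20),B=(309,198,20),slide=(156,222,18),case=(174,151,10),dish=(199,141,14),ring=(339,250,11),jar=(363,190,16),dark=(121,256,12),pinkA=(270,183,18),pinkB=(268,227,18),green=(140,165,18)).items():
    P=W[v-r:v+r,u-r:u+r].reshape(-1,3); P=P[np.isfinite(P).all(1)]; Q=P[P[:,2]>0.006]
    if len(Q)<5: print(n,'few',P[:,2].max());continue
    rc=cv2.minAreaRect((Q[:,:2]*1000).astype(np.float32))
    print(n,len(Q),np.round(rc[0],1),np.round(rc[1],1),round(rc[2],1),'z pct',np.round(np.percentile(Q[:,2]*1000,[5,25,50,75,95]),1))
    if n in'AB':
        T=Q[Q[:,2]>.02]; A=np.c_[T[:,:2]-T[:,:2].mean(0),np.ones(len(T))]; s=np.linalg.lstsq(A,T[:,2],rcond=None)[0]
        print('  slope',np.degrees(np.arctan(np.hypot(*s[:2]))),'dir',np.degrees(np.arctan2(s[1],s[0])))
im=cv2.imread('pics/top.png'); sc=cv2.imread('pics/scene.png')
a=cv2.resize(im[130:275,100:400],(800,387),interpolation=cv2.INTER_CUBIC)
cv2.imwrite('pics/crop.png',a)
E
```

```text
A 526 [536.6  33.2] [50.4 80.3] 68.7 z pct [25.7 28.2 29.9 31.2 32.9]
  slope 0.24478377585520947 dir -126.02806836355266
B 508 [ 562.6 -201. ] [68.  99.5] 75.8 z pct [11.7 17.7 27.8 34.9 40.1]
  slope 14.00420089660879 dir -5.360264245617885
slide 137 [492.1 219.4] [73.2 92.9] 22.8 z pct [ 6.2  6.9 10.4 40.2 45. ]
case 187 [691.8 175.6] [35.5 33.4] 45.6 z pct [16.6 48.1 59.9 61.7 63.3]
dish 377 [727.5 109.6] [62.7 61.4] 16.6 z pct [10.9 13.4 14.8 16.2 18.4]
ring 142 [ 407.8 -286.3] [43. 42.] 89.2 z pct [ 6.2  7.   8.2  9.4 11.4]
jar 524 [ 588.9 -361.1] [55.6 97.7] 61.7 z pct [ 9.1 40.  82.8 86.  88.5]
dark 84 [397.  329.3] [17.5 50.6] 35.4 z pct [ 6.2  7.   8.3  9.8 10.8]
pinkA 492 [608.3 -94. ] [80.9 89.6] 17.1 z pct [11.1 16.8 21.6 23.6 25.7]
pinkB 510 [476.  -91.2] [82.7 55.2] 49.5 z pct [11.7 17.8 21.8 23.7 25.8]
green 504 [661.2 276.2] [50.4 94.3] 58.8 z pct [10.2 15.9 21.1 23.2 25.9]
```

View pics/crop.png

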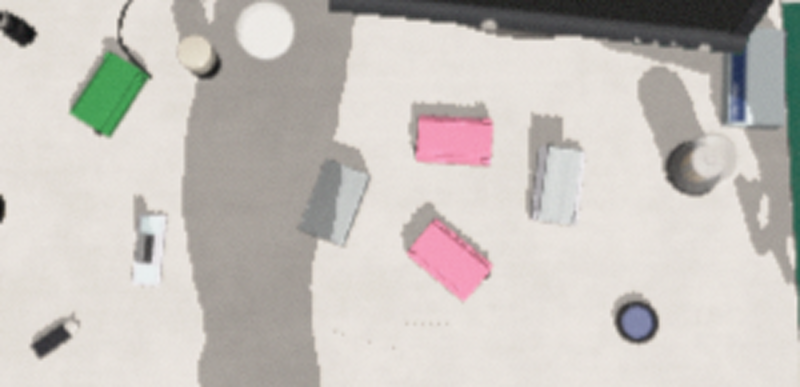

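Block A is the riser: flat at z=30 mm, 50x80 mm, long axis about -21°. Block B is the wedge, sloping about 14° up towards yaw -5°. The crop confirms B at (560,185) and the slide at (148,248). I'll move the wrist camera over the wedge.

```bash
cat >> h.py <<'E'
def plan(pos,Rt,n,start=None):
    """print tool-axis rows taking the commanded pose to (pos m, Rt Rotation) in n rows"""
    s=manip.read_state()
    p,R0=(np.array(s['eef_pos']),R.from_quat(s['orientation'])) if start is None else start
    w=(R0.inv()*Rt).as_rotvec(degrees=True)/n
    st=(np.array(pos)-p)*1000/n
    for k in range(n):
        Rk=R0*R.from_rotvec(w*k,degrees=True)
        print(k,'d',np.round(Rk.inv().apply(st),1),'r',np.round(w,2))
def down(yaw): # tool x at yaw (deg), z down
    return R.from_euler('z',yaw,degrees=True)*R.from_euler('x',180,degrees=True)
E
python3 - <<'E'
from h import *
print(np.round(calibration('wrist')['hand_eye'],3),calibration('wrist')['fx'],manip.tip_reach)
plan([.53,-.2,.25],down(-5.4),10)
E
```

```text
[[-0.001 -0.958 -0.287  0.073]
 [ 1.    -0.001 -0.001 -0.001]
 [ 0.    -0.287  0.958 -0.118]
 [ 0.     0.     0.     1.   ]] 276.4239188777303 0.025
0 d [ 43.5 -26.2   0.6] r [-0.01  0.    2.45]
1 d [ 42.4 -28.1   0.6] r [-0.01  0.    2.45]
2 d [ 41.1 -29.8   0.6] r [-0.01  0.    2.45]
3 d [ 39.8 -31.6   0.6] r [-0.01  0.    2.45]
4 d [ 38.5 -33.2   0.6] r [-0.01  0.    2.45]
5 d [ 37.  -34.9   0.6] r [-0.01  0.    2.45]
6 d [ 35.5 -36.4   0.6] r [-0.01  0.    2.45]
7 d [ 33.9 -37.9   0.6] r [-0.01  0.    2.45]
8 d [ 32.2 -39.3   0.6] r [-0.01  0.    2.45]
9 d [ 30.5 -40.6   0.6] r [-0.01  0.    2.45]
```

```bash
python3 -m pendant '[{"hand":1,"dx":43.5,"dy":-26,"rz":2.45},{"hand":1,"dx":42.5,"dy":-28,"rz":2.45},{"hand":1,"dx":41,"dy":-30,"rz":2.45},{"hand":1,"dx":40,"dy":-31.5,"rz":2.45},{"hand":1,"dx":38.5,"dy":-33,"rz":2.45},{"hand":1,"dx":37,"dy":-35,"rz":2.45},{"hand":1,"dx":35.5,"dy":-36.5,"rz":2.45},{"hand":1,"dx":34,"dy":-38,"rz":2.45},{"hand":1,"dx":32,"dy":-39,"rz":2.45},{"hand":1,"dx":30.5,"dy":-40.5,"rz":2.45},{"hand":1}]'
cat > look.py <<'E'
import sys
from h import *
im,W=cloud('wrist'); np.save(sys.argv[1],W); cv2.imwrite(f'pics/{sys.argv[1]}.png',im)
E
python3 look.py w1
```

```text
invalid input
```

View pics/w1.png

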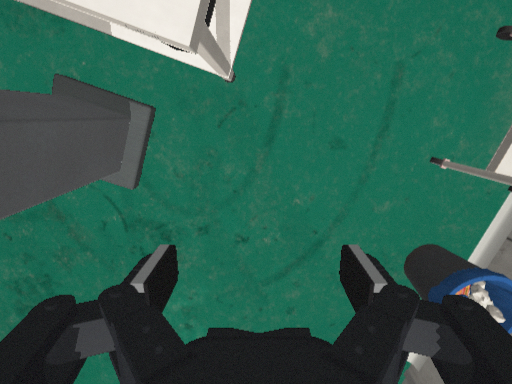

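The move was refused, so the arm is still off the table. I'll try a row with all the keys filled in.

```bash
python3 -m pendant '[{"hand":1,"dx":43.5,"dy":-26,"dz":0,"rx":0,"ry":0,"rz":2.45}]'
```

```text
t: 0.28
eef_pos: [0.2355, -0.5541, 0.2559]
orientation: [0.99, 0.142, -0.0, 0.001]
contact_force: [0.8, -0.0, 0.1]
grip_width: 0.998
grip_force: 0.0
```

```bash
python3 -m pendant '[{"hand":1,"dx":42.5,"dy":-28,"dz":0,"rx":0,"ry":0,"rz":2.45},{"hand":1,"dx":41,"dy":-30,"dz":0,"rx":0,"ry":0,"rz":2.45},{"hand":1,"dx":40,"dy":-31.5,"dz":0,"rx":0,"ry":0,"rz":2.45},{"hand":1,"dx":38.5,"dy":-33,"dz":0,"rx":0,"ry":0,"rz":2.45},{"hand":1,"dx":37,"dy":-35,"dz":0,"rx":0,"ry":0,"rz":2.45},{"hand":1,"dx":35.5,"dy":-36.5,"dz":0,"rx":0,"ry":0,"rz":2.45},{"hand":1,"dx":34,"dy":-38,"dz":0,"rx":0,"ry":0,"rz":2.45},{"hand":1,"dx":32,"dy":-39,"dz":0,"rx":0,"ry":0,"rz":2.45},{"hand":1,"dx":30.5,"dy":-40.5,"dz":0,"rx":0,"ry":0,"rz":2.45},{"hand":1,"dx":0,"dy":0,"dz":0,"rx":0,"ry":0,"rz":0}]'
python3 look.py w2
```

```text
t: 1.52
eef_pos: [0.5317, -0.1982, 0.256]
orientation: [0.999, -0.045, 0.0, -0.0]
contact_force: [-0.4, -0.2, -0.1]
grip_width: 1.003
grip_force: 0.0
```

View pics/w2.png

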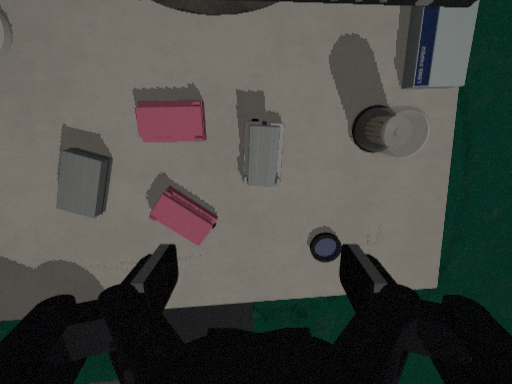

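The wrist view shows the wedge at (263,152), high end away from the robot, with the riser at left (84,183). I'll fit both.

```bash
cat > fit.py <<'E'
import sys
from h import *
def rect(Q):
    m=np.zeros((400,400),np.uint8); c=np.median(Q[:,:2],0)
    rc=cv2.minAreaRect((Q[:,:2]*1000).astype(np.float32)); (w,h),a=rc[1],rc[2]
    if w<h: a+=90;w,h=h,w
    return np.round(rc[0],1),np.round([w,h],1),round((a+90)%180-90,2)
def sel(W,c,r,lo,hi):
    P=W.reshape(-1,3); k=(np.hypot(P[:,0]-c[0],P[:,1]-c[1])<r)&(P[:,2]>lo)&(P[:,2]<hi); return P[k]
def plane(T):
    A=np.c_[T[:,:2],np.ones(len(T))]
    for _ in range(5):
        s=np.linalg.lstsq(A,T[:,2],rcond=None)[0]; e=np.abs(A@s-T[:,2]); k=e<max(.002,2*np.median(e)); A,T=A[k],T[k]
    return s,T
E
python3 - <<'E'
from fit import *
W=np.load('w2.npy')
print('table z',np.nanmedian(sel(W,(.55,-.2),.15,-.02,.01)[:,2]))
Q=sel(W,(.5366,.0332),.06,.02,.04);print('riser',len(Q),rect(Q),np.median(Q[:,2]))
Q=sel(W,(.5626,-.201),.055,.008,.06);print('wedge all',len(Q),rect(Q))
T=sel(W,(.5626,-.201),.055,.019,.06);s,T=plane(T);print('plate',len(T),rect(T),'slope',np.degrees(np.arctan(np.hypot(*s[:2]))),np.degrees(np.arctan2(s[1],s[0])),T[:,2].min(),T[:,2].max(),s@[.5626,-.201,1])
Q=sel(W,(.5626,-.201),.055,.008,.018);print('base',len(Q),rect(Q))
Q=np.load('top.npy')
T=sel(Q,(.5626,-.201),.055,.010,.06);print('top wedge',len(T),rect(T))
T=sel(Q,(.5366,.0332),.06,.02,.04);print('top riser',rect(T))
T=sel(Q,(.492,.219),.05,.003,.06);print('top slide',rect(T)); T=sel(Q,(.492,.219),.05,.03,.06);print('top grip',rect(T))
E
```

```text
table z 0.00038409414901682815
riser 2651 (array([538. ,  34.6]), array([80.8, 51.1]), -21.4) 0.03071039901402825
wedge all 2453 (array([ 555.5, -204.3]), array([84.1, 50.1]), -8.14)
plate 1775 (array([ 552.4, -203.9]), array([77.9, 47.1]), -8.27) slope 14.475357152691343 -7.070014680719106 0.02080855224902517 0.04352273838739165 0.03474195120178919
base 617 (array([ 556.2, -204.4]), array([82.6, 50.1]), -8.14)
top wedge 492 (array([ 555., -206.]), array([84. , 50.2]), -7.97)
top riser (array([536.7,  33.2]), array([80.2, 50.3]), -21.35)
top slide (array([497.3, 222. ]), array([91.2, 88. ]), -69.81)
top grip (array([488.5, 232.4]), array([28. , 10.9]), -4.02)
```

```bash
python3 - <<'E'
from fit import *
W=np.load('w2.npy'); s=manip.read_state()
T=R.from_quat(s['orientation']).inv().apply((W.reshape(-1,3)-s['eef_pos'])).reshape(W.shape)*1000
for v,u in((248,168),(255,172),(265,165),(248,348),(255,346),(280,160),(300,140)): print(v,u,np.round(T[v,u],1))
F=T[230:384].reshape(-1,3); F=F[(F[:,2]<60)]; print('max z',np.nanpercentile(F[:,2],[90,99,100]))
f=F[F[:,2]>5]; print(np.round(np.nanmin(f,0),1),np.round(np.nanmax(f,0),1))
plan([.515,-.1985,.15],down(-8.1),4)
E
```

```text
248 168 [ 10.8 -46.9   3.3]
255 172 [  6.5 -45.6   4.2]
265 165 [  7.6 -45.3  -7. ]
248 348 [11.1 40.4  2.8]
255 346 [ 7.6 39.7  2.4]
280 160 [  4.7 -45.3 -14.6]
300 140 [ 12.  -43.5 -37.6]
max z [-24.60098916   4.25377612  11.74060445]
[-11.5 -51.6   5. ] [11.6 45.7 11.7]
0 d [-3.9  0.1 26.5] r [0.   0.01 0.72]
1 d [-3.9  0.1 26.5] r [0.   0.01 0.72]
2 d [-3.9  0.2 26.5] r [0.   0.01 0.72]
3 d [-3.9  0.2 26.5] r [0.   0.01 0.72]
```

```bash
python3 -m pendant '[{"hand":0.5,"dx":-4,"dy":0,"dz":26.5,"rx":0,"ry":0,"rz":0.7},{"hand":0.5,"dx":-4,"dy":0,"dz":26.5,"rx":0,"ry":0,"rz":0.7},{"hand":0.5,"dx":-4,"dy":0,"dz":26.5,"rx":0,"ry":0,"rz":0.7},{"hand":0.5,"dx":-4,"dy":0,"dz":26.5,"rx":0,"ry":0,"rz":0.7},{"hand":0.5,"dx":0,"dy":0,"dz":0,"rx":0,"ry":0,"rz":0},{"hand":0.5,"dx":0,"dy":0,"dz":0,"rx":0,"ry":0,"rz":0}]'
python3 look.py w3; python3 - <<'E'
from fit import *
W=np.load('w3.npy'); s=manip.read_state()
T=R.from_quat(s['orientation']).inv().apply((W.reshape(-1,3)-s['eef_pos'])).reshape(W.shape)*1000
F=T[230:384].reshape(-1,3); F=F[(F[:,2]<60)&(F[:,2]>5)&(np.abs(F[:,1])>25)]; print('tips',len(F),np.round(np.nanpercentile(F,[2,50,98],axis=0),1))
c=(.5555,-.2043)
for z in (.006,.010):
  Q=sel(W,c,.055,z,.06);print('wedge all',len(Q),rect(Q))
T=sel(W,c,.055,.02,.06);s,T=plane(T);print('plate',len(T),rect(T),'slope',np.degrees(np.arctan(np.hypot(*s[:2]))),np.degrees(np.arctan2(s[1],s[0])),T[:,2].min(),T[:,2].max())
E
```

```text
t: 2.33
eef_pos: [0.5146, -0.2005, 0.151]
orientation: [0.997, -0.072, 0.001, 0.0]
contact_force: [0.9, 0.7, 0.9]
grip_width: 0.75
grip_force: 0.0
tips 765 [[-11.4 -44.8   5.2]
 [  5.3 -32.7  10. ]
 [ 10.   42.6  17.7]]
wedge all 4924 (array([ 556.3, -204.3]), array([83.6, 50.1]), -8.17)
wedge all 4918 (array([ 556.3, -204.3]), array([83.6, 50.1]), -8.17)
plate 3704 (array([ 553. , -204.1]), array([76.9, 47.3]), -8.44) slope 14.476332599643918 -8.255366172828502 0.021329020316323832 0.04333201672866803
```

View pics/w3.png

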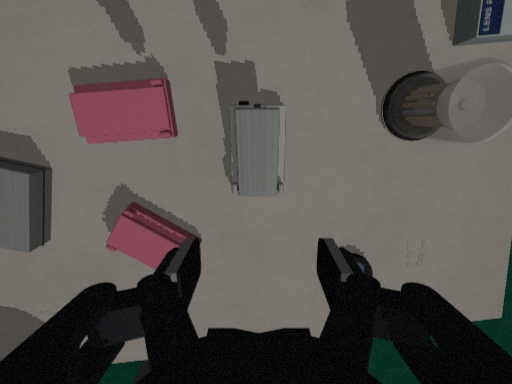

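The wedge is seen from (232,103) to (284,195), with the screw at the top and hinge lugs at the bottom. I'll find its base's end edges along x.

```bash
python3 - <<'E'
from fit import *
W=np.load('w3.npy'); c=np.array([.5563,-.2043]); a=np.radians(-8.2)
P=sel(W,c,.06,.006,.06); M=np.array([[np.cos(a),np.sin(a)],[-np.sin(a),np.cos(a)]])
L=np.c_[(P[:,:2]-c)@M.T,P[:,2]]*1000
for y in range(-27,27,3):
    q=L[(L[:,1]>=y)&(L[:,1]<y+3)]
    if len(q)>3: 
        i,j=q[:,0].argmin(),q[:,0].argmax(); print(y,len(q),np.round(q[i,[0,2]],1),np.round(q[j,[0,2]],1),'z med',round(np.median(q[:,2]),1))
for x in range(-44,44,8):
    q=L[(L[:,0]>=x)&(L[:,0]<x+8)]
    if len(q): print('x',x,np.round([q[:,1].min(),q[:,1].max()],1),'zplate',np.round(np.median(q[np.abs(q[:,1])<15,2]),1))
E
```

```text
-27 75 [-41.1  13.4] [37.4 13.1] z med 14.2
-24 292 [-39.9  21.3] [38.2 12.9] z med 14.8
-21 183 [-40.6  15.1] [38.2 13.5] z med 15.0
-18 308 [-41.8  21.3] [38.2 13.8] z med 33.1
-15 315 [-41.6  22.1] [38.3 12.3] z med 33.0
-12 310 [-41.6  22.1] [38.3 12.7] z med 33.6
-9 327 [-41.5  22.3] [38.3 12. ] z med 32.7
-6 333 [-41.7  21.4] [38.3 13.1] z med 33.7
-3 302 [-41.6  22.1] [39.1 14.4] z med 33.4
0 331 [-41.5  22.1] [39.1 14.4] z med 32.4
3 321 [-41.7  21.4] [38.3 12.7] z med 34.0
6 326 [-41.3  22.8] [41.   8.3] z med 32.9
9 330 [-41.5  22. ] [41.8 10.7] z med 33.0
12 332 [-41.6  21.8] [41.8 10.6] z med 32.5
15 309 [-41.3  22.7] [40.9 10.6] z med 32.9
18 165 [-40.9  13.9] [37.5 12.7] z med 15.0
21 290 [-39.8  21.3] [37.5 13.4] z med 14.7
24 75 [-31.9  14.1] [37.5 15. ] z med 14.2
x -44 [-24.7  23.5] zplate 23.1
x -36 [-24.5  25.1] zplate 24.9
x -28 [-24.3  24.8] zplate 27.0
x -20 [-25.   24.7] zplate 29.0
x -12 [-24.9  24.3] zplate 31.0
x -4 [-24.7  25. ] zplate 33.1
x 4 [-24.5  24.8] zplate 35.3
x 12 [-24.2  24.5] zplate 37.4
x 20 [-24.9  25.1] zplate 39.2
x 28 [-24.9  24.9] zplate 41.0
x 36 [-24.6  24.5] zplate 14.1
```

```bash
python3 - <<'E'
from h import *
plan([.555,-.2041,.0255],down(-8.2),5)
E
```

```text
0 d [ 8.  -0.5 25.2] r [ 0.01 -0.02 -0.01]
1 d [ 8.  -0.4 25.2] r [ 0.01 -0.02 -0.01]
2 d [ 8.  -0.4 25.2] r [ 0.01 -0.02 -0.01]
3 d [ 8.  -0.4 25.2] r [ 0.01 -0.02 -0.01]
4 d [ 8.  -0.4 25.2] r [ 0.01 -0.02 -0.01]
```

```bash
python3 -m pendant '[{"hand":0.5,"dx":20,"dy":-1,"dz":20,"rx":0,"ry":0,"rz":0},{"hand":0.5,"dx":20,"dy":-1,"dz":26,"rx":0,"ry":0,"rz":0},{"hand":0.5,"dx":0,"dy":0,"dz":40,"rx":0,"ry":0,"rz":0},{"hand":0.5,"dx":0,"dy":0,"dz":30,"rx":0,"ry":0,"rz":0},{"hand":0.5,"dx":0,"dy":0,"dz":10,"rx":0,"ry":0,"rz":0},{"hand":0.5,"dx":0,"dy":0,"dz":0,"rx":0,"ry":0,"rz":0}]'; python3 -c "
from h import *
print(manip.read_state()['eef_pos'])"
```

```text
t: 3.12
eef_pos: [0.5547, -0.2034, 0.0248]
orientation: [0.997, -0.072, 0.0, 0.0]
contact_force: [0.0, 0.2, 0.1]
grip_width: 0.753
grip_force: 0.0
[ 0.55467361 -0.20340597  0.0248264 ]
```

```bash
python3 -m pendant '[{"hand":-1,"dx":0,"dy":0,"dz":0,"rx":0,"ry":0,"rz":0},{"hand":-1,"dx":0,"dy":0,"dz":0,"rx":0,"ry":0,"rz":0},{"hand":-1,"dx":0,"dy":0,"dz":0,"rx":0,"ry":0,"rz":0},{"hand":-1,"dx":0,"dy":0,"dz":0,"rx":0,"ry":0,"rz":0},{"hand":-1,"dx":0,"dy":0,"dz":0,"rx":0,"ry":0,"rz":0},{"hand":-1,"dx":0,"dy":0,"dz":0,"rx":0,"ry":0,"rz":0}]'; python3 - <<'E'
from h import *
# wedge origin in tool: TCP offset; lift to z .1 then over riser pulled back view
print(manip.read_state()['ft_torque'])
plan([.5373,.034,.14],down(-21.4),8,start=(np.array([.5547,-.2034,.105]),down(-8.2)))
E
```

```text
t: 3.88
eef_pos: [0.5554, -0.204, 0.0264]
orientation: [0.997, -0.072, 0.002, 0.001]
contact_force: [-1.0, -1.3, 6.4]
grip_width: 0.564
grip_force: 63.9
[-0.14860101  0.1558408   0.02324283]
0 d [ -6.4 -29.1  -4.4] r [ 0.   -0.    1.65]
1 d [ -7.2 -28.9  -4.4] r [ 0.   -0.    1.65]
2 d [ -8.  -28.6  -4.4] r [ 0.   -0.    1.65]
3 d [ -8.9 -28.4  -4.4] r [ 0.   -0.    1.65]
4 d [ -9.7 -28.1  -4.4] r [ 0.   -0.    1.65]
5 d [-10.5 -27.8  -4.4] r [ 0.   -0.    1.65]
6 d [-11.3 -27.5  -4.4] r [ 0.   -0.    1.65]
7 d [-12.1 -27.2  -4.4] r [ 0.   -0.    1.65]
```

The fingertips touch the table (6 N), so I'll regrip 4–5 mm higher. That keeps the tips above the base's underside when stacking.

```bash
python3 -m pendant '[{"hand":0.4,"dx":0,"dy":0,"dz":-2,"rx":0,"ry":0,"rz":0},{"hand":0.4,"dx":0,"dy":0,"dz":-3,"rx":0,"ry":0,"rz":0},{"hand":-1,"dx":0,"dy":0,"dz":0,"rx":0,"ry":0,"rz":0},{"hand":-1,"dx":0,"dy":0,"dz":0,"rx":0,"ry":0,"rz":0},{"hand":-1,"dx":0,"dy":0,"dz":0,"rx":0,"ry":0,"rz":0},{"hand":-1,"dx":0,"dy":0,"dz":0,"rx":0,"ry":0,"rz":0},{"hand":-1,"dx":0,"dy":0,"dz":0,"rx":0,"ry":0,"rz":0}]'
```

```text
t: 4.75
eef_pos: [0.5544, -0.2033, 0.0304]
orientation: [0.997, -0.072, 0.0, 0.0]
contact_force: [-1.7, -0.4, 7.9]
grip_width: 0.563
grip_force: 61.2
```

```bash
python3 -m pendant '[{"hand":-1,"dx":0,"dy":0,"dz":-20,"rx":0,"ry":0,"rz":0},{"hand":-1,"dx":0,"dy":0,"dz":-40,"rx":0,"ry":0,"rz":0},{"hand":-1,"dx":-6.5,"dy":-29,"dz":-18,"rx":0,"ry":0,"rz":1.65},{"hand":-1,"dx":-7,"dy":-29,"dz":0,"rx":0,"ry":0,"rz":1.65},{"hand":-1,"dx":-8,"dy":-28.5,"dz":0,"rx":0,"ry":0,"rz":1.65},{"hand":-1,"dx":-9,"dy":-28.5,"dz":0,"rx":0,"ry":0,"rz":1.65},{"hand":-1,"dx":-9.5,"dy":-28,"dz":0,"rx":0,"ry":0,"rz":1.65},{"hand":-1,"dx":-10.5,"dy":-28,"dz":0,"rx":0,"ry":0,"rz":1.65},{"hand":-1,"dx":-11,"dy":-27.5,"dz":0,"rx":0,"ry":0,"rz":1.65},{"hand":-1,"dx":-12,"dy":-27,"dz":0,"rx":0,"ry":0,"rz":1.65},{"hand":-1,"dx":0,"dy":0,"dz":0,"rx":0,"ry":0,"rz":0},{"hand":-1,"dx":0,"dy":0,"dz":0,"rx":0,"ry":0,"rz":0}]'
python3 look.py w4;python3 - <<'E'
from fit import *
s=manip.read_state();print(s['ft_torque'],R.from_quat(s['orientation']).as_matrix().round(4))
for n in('wrist','top','scene'):
    W=np.load('w4.npy') if n=='wrist' else cloud(n)[1]
    Q=sel(W,(.5373,.034),.06,.022,.037);print(n,'riser',len(Q))
    if len(Q)>20: print(rect(Q))
    L=R.from_quat(s['orientation']).inv().apply(W.reshape(-1,3)-s['eef_pos'])*1000
    L=L[(np.abs(L[:,0])<48)&(np.abs(L[:,1])<26)&(L[:,2]>-8)&(L[:,2]<32)]
    print('held',len(L),np.round(np.percentile(L,[0,1,50,99,100],axis=0),1) if len(L) else '')
E
```

```text
t: 6.25
eef_pos: [0.5375, 0.0339, 0.1076]
orientation: [0.983, -0.186, 0.0, 0.0]
contact_force: [0.4, -0.1, -4.0]
grip_width: 0.561
grip_force: 63.9
[0.03181529 0.03008839 0.03370464] [[ 9.308e-01 -3.656e-01  4.000e-04]
 [-3.656e-01 -9.308e-01 -3.000e-04]
 [ 5.000e-04  1.000e-04 -1.000e+00]]
wrist riser 1007
(array([570.8,  22.6]), array([49.9, 10.4]), 68.31)
held 11784 [[-41.1 -26.   -8. ]
 [-38.8 -25.4  -7.8]
 [  4.   -1.1   3.4]
 [ 41.1  23.7  23.8]
 [ 43.8  26.   28.3]]
top riser 0
held 4 [[-31.2   5.1   3.3]
 [-31.2   5.2   3.3]
 [-29.9   8.8   5.6]
 [-28.6  12.7   6.9]
 [-28.6  12.8   6.9]]
scene riser 463
(array([539.7,  34.7]), array([82.5, 51.3]), -20.32)
held 531 [[-39.8 -25.9  -7.8]
 [-39.2 -25.2  -7. ]
 [-18.6  -1.7   4.9]
 [ 14.5  25.2  26.8]
 [ 22.4  25.8  29.5]]
```

View pics/w4.png

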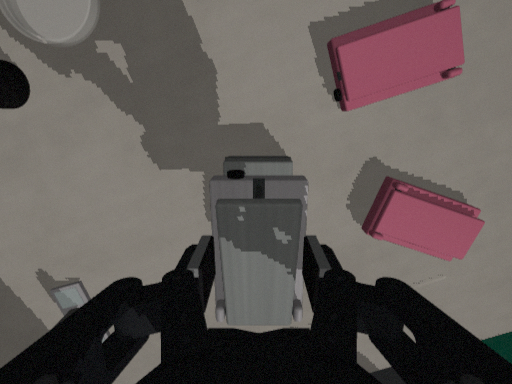

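The held wedge covers (212–307, 178–325) and the riser's far end shows behind it at (224–292, 157). I'll compare both in the tool frame.

```bash
python3 - <<'E'
from fit import *
s=manip.read_state(); Rt=R.from_quat(s['orientation']); W=np.load('w4.npy')
L=Rt.inv().apply(W.reshape(-1,3)-s['eef_pos'])*1000; zt=L[:,2]
riser_z=(s['eef_pos'][2]-.0307)*1000
k=(np.abs(L[:,1])<40)&(L[:,0]>0)&(L[:,0]<60)
r=L[k&(np.abs(zt-riser_z)<4)]
b=L[k&(zt>5)&(zt<24)&(np.abs(L[:,1])<27)&(L[:,0]>25)]
for n,q in(('riser',r),('base',b)):
    print(n,len(q),'z',np.percentile(q[:,2],[5,50,95]).round(1),'y',np.percentile(q[:,1],[0,1,99,100]).round(1),rect(q/1000))
    for y in range(-24,24,6):
        t=q[(q[:,1]>=y)&(q[:,1]<y+6)]; 
        if len(t): 
            i=t[:,0].argmax(); print(y,np.sort(t[:,0])[-5:].round(1),t[i,2].round(1))
    for x in range(0,45,5):
        t=q[(q[:,0]>=x)&(q[:,0]<x+5)]
        if len(t)>5: print('x',x,t[:,1].min().round(1),t[:,1].max().round(1))
# plate slope in tool frame
t=L[(np.abs(L[:,1])<15)&(np.abs(L[:,0])<30)&(zt<15)&(zt>-25)]
A=np.c_[t[:,:2],np.ones(len(t))]; c,*_=np.linalg.lstsq(A,t[:,2],rcond=None); print('plate',c, np.degrees(np.arctan(c[:2])))
E
```

```text
riser 942 z [75.7 76.8 78.3] y [-27.2 -26.4  22.3  22.6] (array([34.6, -2.3]), array([49.9, 10.4]), -89.81)
-24 [39.5 39.5 39.6 39.6 39.6] 77.5
-18 [39.4 39.5 39.5 39.6 39.9] 75.8
-12 [39.5 39.5 39.5 39.6 39.7] 76.8
-6 [39.4 39.4 39.5 39.6 39.7] 77.2
0 [39.5 39.5 39.5 39.6 39.6] 77.4
6 [39.5 39.5 39.5 39.6 39.7] 76.9
12 [39.5 39.5 39.6 39.6 39.6] 77.4
18 [39.5 39.5 39.5 39.6 39.7] 76.9
x 25 -26.3 22.6
x 30 -27.2 22.6
x 35 -27.2 22.5
base 2334 z [14.5 15.8 21.2] y [-26.9 -26.   22.6  23.5] (array([34.4, -1.7]), array([50.3, 18.6]), 89.96)
-24 [40.1 40.1 40.1 40.6 42.8] 22.7
-18 [43.5 43.6 43.6 43.6 43.7] 18.3
-12 [43.3 43.3 43.4 43.4 43.5] 21.8
-6 [40.7 40.8 40.8 40.9 41. ] 14.2
0 [40.2 40.4 40.7 40.8 40.9] 14.6
6 [40.1 40.2 40.2 40.3 40.4] 17.0
12 [40.1 40.1 40.1 40.1 40.2] 22.5
18 [40.1 40.1 40.2 40.2 40.2] 17.7
x 25 -26.8 23.5
x 30 -26.4 23.1
x 35 -26.9 23.3
x 40 -24.9 21.5
plate [-2.56404730e-01  9.44228643e-04 -2.44276055e+00] [-14.3810975   0.0541003]
```

```bash
python3 -m pendant '[{"hand":-1,"dx":-0.6,"dy":-0.6,"dz":20,"rx":0,"ry":0,"rz":0.2},{"hand":-1,"dx":0,"dy":0,"dz":15,"rx":0,"ry":0,"rz":0},{"hand":-1,"dx":0,"dy":0,"dz":0,"rx":0,"ry":0,"rz":0},{"hand":-1,"dx":0,"dy":0,"dz":0,"rx":0,"ry":0,"rz":0}]'
python3 look.py w5;cat > edge.py <<'E'
from fit import *
s=manip.read_state(); Rt=R.from_quat(s['orientation']); W=np.load('w5.npy')
L=Rt.inv().apply(W.reshape(-1,3)-s['eef_pos'])*1000; zt=L[:,2]
k=(np.abs(L[:,1])<40)&(L[:,0]>20)&(L[:,0]<60)
r=L[k&(zt>32)&(zt<50)&(np.abs(zt-(s['eef_pos'][2]-.0307)*1000)<4)]
b=L[k&(zt>5)&(zt<19)&(np.abs(L[:,1])<27)&(L[:,0]>25)]
b=b[b[:,1]>0]if 0 else b
for n,q in(('riser',r),('base',b)):
    f=q[(q[:,1]>3)&(q[:,1]<20)]
    print(n,len(q),'z',np.percentile(q[:,2],[5,50,95]).round(1),'y',np.percentile(q[:,1],[0,1,99,100]).round(1),rect(q/1000),'far',np.sort(f[:,0])[-8::2].round(1))
print(s['eef_pos'])
E
python3 edge.py
```

```text
t: 6.9
eef_pos: [0.5373, 0.0345, 0.0724]
orientation: [0.982, -0.188, 0.0, -0.0]
contact_force: [-0.9, -0.1, -3.9]
grip_width: 0.559
grip_force: 63.9
riser 440 z [41.2 42.4 45.3] y [-25.5 -25.2  23.1  23.9] (array([38.9, -0.8]), array([49.5,  3.7]), -89.68) far [40.4 40.4 40.5 40.5]
base 2052 z [14.8 16.2 17.8] y [-25.9 -25.3  23.5  24.1] (array([34.5, -0.9]), array([50. , 18.9]), -90.0) far [40.4 40.4 40.4 40.5]
[0.53751262 0.03458418 0.07266245]
```

```bash
python3 -m pendant '[{"hand":-1,"dx":0,"dy":0,"dz":7,"rx":0,"ry":0,"rz":-0.15},{"hand":-1,"dx":0,"dy":0,"dz":4,"rx":0,"ry":0,"rz":0},{"hand":-1,"dx":0,"dy":0,"dz":1,"rx":0,"ry":0,"rz":0},{"hand":-1,"dx":0,"dy":0,"dz":0,"rx":0,"ry":0,"rz":0},{"hand":-1,"dx":0,"dy":0,"dz":0,"rx":0,"ry":0,"rz":0}]'
```

```text
t: 7.58
eef_pos: [0.5369, 0.0348, 0.0604]
orientation: [0.982, -0.186, -0.0, 0.0]
contact_force: [-1.0, -0.0, -0.8]
grip_width: 0.563
grip_force: 64.2
```

```bash
python3 -m pendant '[{"hand":-1,"dx":0,"dy":0,"dz":0.5,"rx":0,"ry":0,"rz":0},{"hand":-1,"dx":0,"dy":0,"dz":0,"rx":0,"ry":0,"rz":0},{"hand":0.5,"dx":0,"dy":0,"dz":0,"rx":0,"ry":0,"rz":0},{"hand":0.5,"dx":0,"dy":0,"dz":0,"rx":0,"ry":0,"rz":0},{"hand":0.5,"dx":0,"dy":0,"dz":0,"rx":0,"ry":0,"rz":0},{"hand":0.5,"dx":0,"dy":0,"dz":-20,"rx":0,"ry":0,"rz":0},{"hand":0.5,"dx":-10,"dy":0,"dz":-50,"rx":0,"ry":0,"rz":0},{"hand":0.5,"dx":-30,"dy":0,"dz":-40,"rx":0,"ry":0,"rz":0},{"hand":0.5,"dx":0,"dy":0,"dz":0,"rx":0,"ry":0,"rz":0},{"hand":0.5,"dx":0,"dy":0,"dz":0,"rx":0,"ry":0,"rz":0}]'
python3 look.py w6; cat > stack.py <<'E'
import sys
from fit import *
W=np.load(sys.argv[1]); c=np.array([.538,.0345]); a=np.radians(-21.4)
P=sel(W,c,.065,.012,.1); M=np.array([[np.cos(a),np.sin(a)],[-np.sin(a),np.cos(a)]])
L=np.c_[(P[:,:2]-c)@M.T,P[:,2]]*1000
for lo,hi in((26,34),(38,47),(38,90)):
    q=L[(L[:,2]>lo)&(L[:,2]<hi)]
    if len(q)>10: print(lo,hi,len(q),rect(q/1000),np.percentile(q[:,:2],[.5,99.5],axis=0).round(1).tolist())
T=L[(L[:,2]>52)&(np.abs(L[:,1])<16)&(np.abs(L[:,0])<35)]; s,T=plane(T/1000); print('face: slope',np.degrees(np.arctan(s[:2])),'z at local(-1.5,0)',1000*(s@[-.0015,0,1]))
for y in range(-24,24,6):
    q=L[(L[:,1]>=y)&(L[:,1]<y+6)&(L[:,2]>40)]; print(y,q[:,0].min().round(1),q[q[:,0].argmin(),2].round(1),q[:,0].max().round(1),q[q[:,0].argmax(),2].round(1))
E
python3 stack.py w6.npy
```

```text
t: 8.82
eef_pos: [0.5003, 0.0493, 0.1697]
orientation: [0.982, -0.186, 0.001, -0.0]
contact_force: [1.1, -0.3, 0.1]
grip_width: 0.745
grip_force: 0.0
38 47 1200 (array([1. , 0.9]), array([82.7, 50.1]), -0.0) [[-38.3, -24.1], [42.3, 25.8]]
38 90 5376 (array([0.6, 0.9]), array([83.6, 50.1]), -0.0) [[-40.7, -23.8], [40.6, 25.5]]
face: slope [14.43713876  0.02038758] z at local(-1.5,0) 62.58994197203872
-24 -40.3 44.7 39.0 42.9
-18 -41.2 51.3 39.0 42.3
-12 -41.2 51.2 39.0 43.4
-6 -41.2 51.1 39.7 44.7
0 -41.1 51.5 39.8 44.3
6 -41.0 51.8 42.3 40.6
12 -40.9 52.1 42.3 40.6
18 -41.0 51.6 39.0 43.3
```

View pics/w6.png

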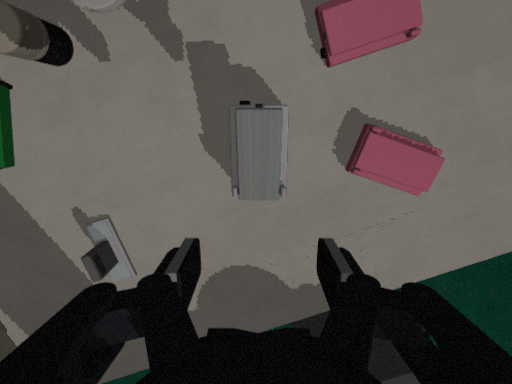

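The wedge sits on the riser, which is fully hidden beneath it at (259,152), and the base top reads 44 mm. Next is the slide, seen at (110,250).

```bash
python3 - <<'E'
from fit import *
W=np.load('w6.npy')
T=sel(W,(.4885,.2324),.05,.03,.06);print('w grip',rect(T),np.percentile(T[:,2],[50,98])); T=sel(W,(.492,.22),.055,.003,.009);print('w plate',len(T),rect(T))
plan([.45,.225,.17],down(-4),6)
E
```

```text
w grip (array([491.4, 234.1]), array([30. , 11.3]), -5.11) [0.0419209  0.04464503]
w plate 1291 (array([491. , 234.4]), array([76. , 30.9]), -4.83)
0 d [-18.5 -24.2  -0.1] r [ 0.    0.   -2.91]
1 d [-17.3 -25.1  -0.1] r [ 0.    0.   -2.91]
2 d [-16.  -25.9  -0.1] r [ 0.    0.   -2.91]
3 d [-14.6 -26.7  -0.1] r [ 0.    0.   -2.91]
4 d [-13.3 -27.4  -0.1] r [ 0.    0.   -2.91]
5 d [-11.8 -28.1  -0.1] r [ 0.    0.   -2.91]
```

```bash
python3 -m pendant '[{"hand":0,"dx":-18.5,"dy":-24,"dz":0,"rx":0,"ry":0,"rz":-2.8},{"hand":0,"dx":-17,"dy":-25,"dz":0,"rx":0,"ry":0,"rz":-2.8},{"hand":0,"dx":-15,"dy":-27,"dz":5,"rx":0,"ry":0,"rz":-2.8},{"hand":-0.3,"dx":-12,"dy":-28,"dz":10,"rx":0,"ry":0,"rz":-2.8},{"hand":-0.3,"dx":-10,"dy":-29,"dz":15,"rx":0,"ry":0,"rz":-2.8},{"hand":-0.3,"dx":-8,"dy":-29.5,"dz":10,"rx":0,"ry":0,"rz":-2.8},{"hand":-0.3,"dx":0,"dy":0,"dz":0,"rx":0,"ry":0,"rz":0},{"hand":-0.3,"dx":0,"dy":0,"dz":0,"rx":0,"ry":0,"rz":0}]'
python3 look.py w7; python3 - <<'E'
from fit import *
W=np.load('w7.npy')
T=sel(W,(.491,.234),.05,.03,.06);print('w grip',rect(T),np.percentile(T[:,2],[50,98])); T=sel(W,(.491,.234),.055,.003,.009);print('w plate',len(T),rect(T))
plan([.491,.2342,.036],down(-4.9),5)
# stack side check from the scene camera and the wrist
for n in('w7','scene'):
    W=np.load('w7.npy') if n=='w7' else cloud('scene')[1]
    c=np.array([.538,.0345]); a=np.radians(-21.4)
    P=sel(W,c,.065,.003,.1); M=np.array([[np.cos(a),np.sin(a)],[-np.sin(a),np.cos(a)]]); L=np.c_[(P[:,:2]-c)@M.T,P[:,2]]*1000
    print(n,len(L))
    for z in range(3,50,5):
        q=L[(L[:,2]>=z)&(L[:,2]<z+5)]
        if len(q)>20:
            m=q[np.abs(q[:,0])<30]; e=q[np.abs(q[:,1])<18]
            print(z,len(q),'ymin/max med',np.percentile(m[:,1],[2,10,50,90,98]).round(1) if len(m) else'','x',np.percentile(e[:,0],[2,10,50,90,98]).round(1) if len(e) else '')
E
```

```text
t: 9.88
eef_pos: [0.4624, 0.2279, 0.1289]
orientation: [0.999, -0.041, -0.001, 0.0]
contact_force: [-0.2, -0.7, 0.4]
grip_width: 0.356
grip_force: 0.0
w grip (array([491.3, 235.1]), array([29.7, 10. ]), -5.0) [0.04339891 0.04489006]
w plate 2327 (array([493.6, 242.2]), array([80.5, 44.8]), -4.21)
0 d [ 5.6 -1.8 18.7] r [0.01 0.01 0.03]
1 d [ 5.6 -1.8 18.7] r [0.01 0.01 0.03]
2 d [ 5.6 -1.8 18.7] r [0.01 0.01 0.03]
3 d [ 5.6 -1.8 18.7] r [0.01 0.01 0.03]
4 d [ 5.6 -1.8 18.7] r [0.01 0.01 0.03]
w7 6362
3 433 ymin/max med [24.7 25.  25.6 26.  26.3] x [-40.6 -40.6 -40.5 -40.4 -40.3]
8 429 ymin/max med [24.8 25.1 25.6 26.2 26.4] x [-40.8 -40.8 -40.6 -40.5 -40.4]
13 560 ymin/max med [24.4 24.9 25.6 26.3 26.7] x [-40.9 -40.8 -40.5 -40.3 -40.3]
18 550 ymin/max med [24.7 25.  25.6 26.2 26.5] x [-40.7 -40.6 -40.5 -40.3 -40.3]
23 589 ymin/max med [24.6 25.  25.5 26.2 26.5] x [-40.6 -40.6 -40.4 -40.3 -40.3]
28 535 ymin/max med [24.5 24.8 25.5 26.1 26.4] x [-40.9 -40.9 -40.6 -40.4 -40.4]
33 583 ymin/max med [24.8 25.1 25.7 26.3 26.7] x [-41.1 -41.  -40.9 -40.7 -40.7]
38 552 ymin/max med [24.6 25.1 25.7 26.3 26.8] x [-41.1 -41.  -40.8 -40.7 -36.6]
43 1215 ymin/max med [12.7 14.9 21.2 25.5 26.3] x [-40.9 -26.4 -14.4  -5.2  -1.5]
48 399 ymin/max med [17.7 18.  18.6 19.2 20.3] x [-41.9 -41.6 -39.7 -36.  -29.5]
scene 202
3 47 ymin/max med [-58.4 -57.3 -51.9 -49.7 -49.6] x [-59.9 -56.2 -46.9 -37.8 -36.6]
48 27 ymin/max med [-20. -20. -20. -20. -20.] x [-39.9 -39.1 -38.3 -34.3 -32.6]
```

View pics/w7.png

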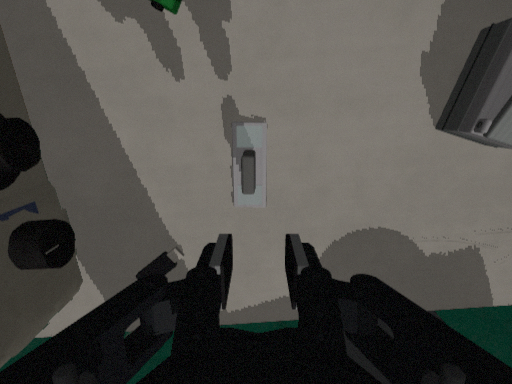

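The stack is aligned: the sides of wedge and riser differ by only 0.15–0.35 mm. The slide is at (249,165) in view, so I grasp its grip now.

```bash
python3 -m pendant '[{"hand":-0.3,"dx":14,"dy":-4,"dz":12,"rx":0,"ry":0,"rz":0},{"hand":-0.3,"dx":14,"dy":-4,"dz":20,"rx":0,"ry":0,"rz":0.2},{"hand":-0.3,"dx":0,"dy":0,"dz":35,"rx":0,"ry":0,"rz":0},{"hand":-0.3,"dx":0,"dy":0,"dz":25,"rx":0,"ry":0,"rz":0},{"hand":-0.3,"dx":0,"dy":0,"dz":0,"rx":0,"ry":0,"rz":0},{"hand":-0.3,"dx":0,"dy":0,"dz":0,"rx":0,"ry":0,"rz":0}]'
python3 -c "
from h import *
s=manip.read_state();print(s['eef_pos'],R.from_quat(s['orientation']).as_matrix()[:,0])
plan([.491,.234,.036],down(-4.9),1)"
```

```text
t: 10.72
eef_pos: [0.4918, 0.2339, 0.0381]
orientation: [0.999, -0.043, 0.001, -0.0]
contact_force: [-0.6, 0.9, 0.0]
grip_width: 0.35
grip_force: 0.0
[0.49181225 0.23390173 0.0381231 ] [ 0.99631477 -0.08576298  0.00125749]
0 d [-0.8 -0.   2.1] r [-0.02 -0.07 -0.02]
```

```bash
python3 -m pendant '[{"hand":-0.3,"dx":-0.8,"dy":0,"dz":1.5,"rx":0,"ry":0,"rz":0},{"hand":-1,"dx":0,"dy":0,"dz":0,"rx":0,"ry":0,"rz":0},{"hand":-1,"dx":0,"dy":0,"dz":0,"rx":0,"ry":0,"rz":0},{"hand":-1,"dx":0,"dy":0,"dz":0,"rx":0,"ry":0,"rz":0},{"hand":-1,"dx":0,"dy":0,"dz":0,"rx":0,"ry":0,"rz":0},{"hand":-1,"dx":0,"dy":0,"dz":0,"rx":0,"ry":0,"rz":0}]'
python3 - <<'E'
from h import *
# target: wedge-aligned tool tilted 14.4 deg, slide held 36.5 mm below TCP along tool z
s=manip.read_state(); print(s['eef_pos'])
a=-21.45; Wd=R.from_euler('z',a,degrees=True); Rt=Wd*R.from_euler('y',-14.45,degrees=True)*R.from_euler('x',180,degrees=True)
org=np.array([.538,.0345,0])+Wd.apply([-.0008,-.0001,0])
face=org+Wd.apply([-.0015,0,.0622]); n=-Rt.as_matrix()[:,2]; print('face',face,'n',n)
hov=face+n*(.0365+.030); print('hover TCP',hov)
mid=np.array([s['eef_pos'][0],s['eef_pos'][1],.125])
plan(hov,Rt,9,start=(mid,R.from_quat(s['orientation'])))
E
```

```text
t: 11.48
eef_pos: [0.4905, 0.2343, 0.0372]
orientation: [0.999, -0.043, 0.001, -0.0]
contact_force: [0.2, 0.5, 6.9]
grip_width: 0.107
grip_force: 59.0
[0.4904596  0.2343202  0.03721356]
face [0.53582274 0.03524801 0.0622    ] n [-0.23225151  0.09125226  0.96836577]
hover TCP [0.52037801 0.04131629 0.12659632]
0 d [ 5.1 21.1 -0.2] r [-0.24  1.59  1.83]
1 d [ 5.8 20.9  0.1] r [-0.24  1.59  1.83]
2 d [ 6.5 20.7  0.3] r [-0.24  1.59  1.83]
3 d [ 7.1 20.5  0.6] r [-0.24  1.59  1.83]
4 d [ 7.7 20.3  0.9] r [-0.24  1.59  1.83]
5 d [ 8.4 20.   1.2] r [-0.24  1.59  1.83]
6 d [ 9.  19.7  1.5] r [-0.24  1.59  1.83]
7 d [ 9.5 19.4  1.8] r [-0.24  1.59  1.83]
8 d [10.1 19.1  2.2] r [-0.24  1.59  1.83]
```

```bash
python3 -m pendant '[{"hand":-1,"dx":0,"dy":0,"dz":-38,"rx":0,"ry":0,"rz":0},{"hand":-1,"dx":0,"dy":0,"dz":-50,"rx":0,"ry":0,"rz":0},{"hand":-1,"dx":5,"dy":21,"dz":-0.2,"rx":-0.24,"ry":1.59,"rz":1.83},{"hand":-1,"dx":5.8,"dy":20.9,"dz":0.1,"rx":-0.24,"ry":1.59,"rz":1.83},{"hand":-1,"dx":6.5,"dy":20.7,"dz":0.3,"rx":-0.24,"ry":1.59,"rz":1.83},{"hand":-1,"dx":7.1,"dy":20.5,"dz":0.6,"rx":-0.24,"ry":1.59,"rz":1.83},{"hand":-1,"dx":7.7,"dy":20.3,"dz":0.9,"rx":-0.24,"ry":1.59,"rz":1.83},{"hand":-1,"dx":8.4,"dy":20,"dz":1.2,"rx":-0.24,"ry":1.59,"rz":1.83},{"hand":-1,"dx":9,"dy":19.7,"dz":1.5,"rx":-0.24,"ry":1.59,"rz":1.83},{"hand":-1,"dx":9.5,"dy":19.4,"dz":1.8,"rx":-0.24,"ry":1.59,"rz":1.83},{"hand":-1,"dx":10,"dy":19,"dz":2.2,"rx":-0.24,"ry":1.59,"rz":1.83},{"hand":-1,"dx":0,"dy":0,"dz":0,"rx":0,"ry":0,"rz":0}]'
cat > rel.py <<'E'
import sys
from h import *
from fit import rect,plane
W=np.load(sys.argv[1]);s=manip.read_state(); Rt=R.from_quat(s['orientation']); L=Rt.inv().apply(W.reshape(-1,3)-s['eef_pos'])*1000
print('pos',s['eef_pos'].round(4),Rt.as_matrix()[:,0].round(4),Rt.as_matrix()[:,2].round(4),'F',np.round(s['contact_force'],1),'M',np.round(s['ft_torque'],3))
k=(np.abs(L[:,0])<46)&(np.abs(L[:,1])<30)
sl=L[k&(np.abs(L[:,1])<18)&(L[:,2]>27)&(L[:,2]<36)]
fl=L[k&(L[:,2]>45)&(L[:,2]<90)]
for n,q in(('slide',sl),('below',fl)):
    if len(q)<20: print(n,len(q));continue
    c,q2=plane(q/1000); print(n,len(q),'tilt',np.degrees(np.arctan(c[:2])).round(2),'z',np.percentile(q[:,2],[2,50,98]).round(1),'x',np.percentile(q[:,0],[0,1,99,100]).round(1),'y',np.percentile(q[:,1],[0,1,99,100]).round(1),rect(q/1000))
    for y in range(-24,24,4):
        t=q[(q[:,1]>=y)&(q[:,1]<y+4)]
        if len(t)>3: print('  y',y,'xmax',np.sort(t[:,0])[-4:].round(1),t[t[:,0].argmax(),2].round(1), 'n',len(t))
E
python3 look.py w8; python3 rel.py w8.npy
```

```text
t: 12.98
eef_pos: [0.5192, 0.0404, 0.1257]
orientation: [0.975, -0.185, 0.123, 0.024]
contact_force: [-0.5, -0.8, -0.9]
grip_width: 0.105
grip_force: 58.5
pos [0.5193 0.041  0.1258] [ 0.9015 -0.3547  0.248 ] [ 0.2302 -0.0922 -0.9688] F [-0.1  0.3 -0.3] M [0.051 0.137 0.049]
slide 2774 tilt [-0.21 -0.2 ] z [29.7 31.2 32.8] x [ 0.   2.5 38.6 39. ] y [-15.4 -14.9  14.4  14.8] (array([19.5, -0.3]), array([38.9, 30.1]), 0.2)
  y -16 xmax [38.6 38.6 38.7 38.7] 32.5 n 343
  y -12 xmax [38.7 38.7 38.8 39. ] 31.3 n 395
  y -8 xmax [38.6 38.6 38.6 38.8] 32.0 n 355
  y -4 xmax [38.7 38.7 38.7 38.7] 32.3 n 317
  y 0 xmax [38.7 38.7 38.7 38.8] 32.0 n 310
  y 4 xmax [38.7 38.7 38.7 38.7] 32.3 n 366
  y 8 xmax [38.7 38.7 38.7 38.8] 32.0 n 392
  y 12 xmax [38.4 38.6 38.7 38.7] 32.2 n 296
below 1457 tilt [-17.18  -0.42] z [64.7 67.1 89.5] x [-25.6 -22.3  40.1  40.2] y [-26.6 -26.4  22.7  22.9] (array([ 7.3, -2. ]), array([65.8, 49.5]), -0.16)
  y -24 xmax [24.5 24.6 25.4 29.2] 89.8 n 214
  y -20 xmax [39.9 40.  40.1 40.1] 66.4 n 167
  y -16 xmax [40.  40.1 40.1 40.1] 66.4 n 78
  y -12 xmax [40.  40.  40.1 40.1] 66.6 n 74
  y -8 xmax [40.  40.1 40.1 40.1] 66.3 n 71
  y -4 xmax [40.  40.1 40.2 40.2] 65.9 n 78
  y 0 xmax [39.9 40.  40.  40.1] 66.5 n 78
  y 4 xmax [40.  40.  40.  40.1] 66.6 n 78
  y 8 xmax [40.1 40.1 40.1 40.1] 66.4 n 83
  y 12 xmax [40.1 40.1 40.1 40.2] 65.8 n 81
  y 16 xmax [-15.1 -14.3 -13.9 -12.9] 79.7 n 13
  y 20 xmax [25.9 26.  26.  26.7] 89.9 n 238
```

View pics/w8.png

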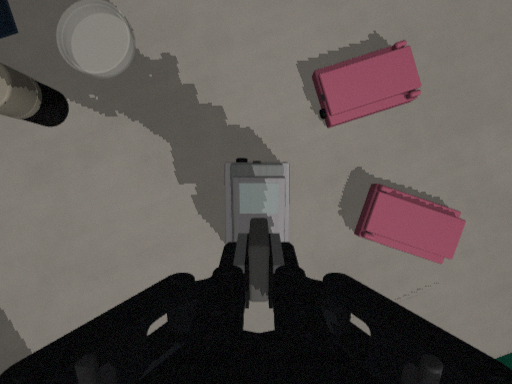

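The slide's far half shows at (232–285,178) above the sloping plate, nearly centred. I'll shift it slightly, lower it 20 mm and look again.

```bash
python3 -m pendant '[{"hand":-1,"dx":-0.6,"dy":-1.2,"dz":10,"rx":0,"ry":0,"rz":0},{"hand":-1,"dx":0,"dy":0,"dz":10,"rx":0,"ry":0,"rz":0},{"hand":-1,"dx":0,"dy":0,"dz":0,"rx":0,"ry":0,"rz":0},{"hand":-1,"dx":0,"dy":0,"dz":0,"rx":0,"ry":0,"rz":0}]'
python3 look.py w9; python3 - <<'E'
from fit import *
W=np.load('w9.npy');s=manip.read_state(); Rt=R.from_quat(s['orientation']); L=Rt.inv().apply(W.reshape(-1,3)-s['eef_pos'])*1000
print(s['eef_pos'],Rt.as_matrix()[:,2])
b=lambda lo,hi,x0,x1: L[(L[:,2]>lo)&(L[:,2]<hi)&(L[:,0]>x0)&(L[:,0]<x1)&(np.abs(L[:,1])<30)]
for n,q in(('slide',b(27,36,10,42)),('face',b(43,50,-20,44)),('base',b(52,85,0,44))):
    print(n,len(q),'z',np.percentile(q[:,2],[2,50,98]).round(1))
    for x in range(-20,44,5):
        t=q[(q[:,0]>=x)&(q[:,0]<x+5)]
        if len(t)>4: print('  x',x,np.round([t[:,1].min(),t[:,1].max(),(t[:,1].min()+t[:,1].max())/2,t[:,0].max()],1),len(t))
c,_=plane(b(27,36,10,42)/1000); print('slide tilt',np.degrees(np.arctan(c[:2])))
c,_=plane(b(43,50,-20,44)/1000); print('face tilt',np.degrees(np.arctan(c[:2])))
E
```

```text
t: 13.52
eef_pos: [0.5241, 0.041, 0.1061]
orientation: [0.975, -0.184, 0.123, 0.024]
contact_force: [0.6, 1.3, -1.1]
grip_width: 0.107
grip_force: 58.5
[0.52418305 0.04096083 0.10633229] [ 0.23117626 -0.09215541 -0.96853751]
slide 2453 z [29.8 31.3 32.9]
  x 10 [-16.   13.9  -1.   15. ] 305
  x 15 [-15.8  13.8  -1.   20. ] 431
  x 20 [-15.7  13.7  -1.   25. ] 438
  x 25 [-15.5  14.   -0.8  30. ] 435
  x 30 [-16.  14.  -1.  35.] 472
  x 35 [-15.9  13.8  -1.   38.7] 372
face 839 z [44.7 46.1 48.6]
  x -10 [-17.7  17.7  -0.   -5.1] 17
  x -5 [-17.7  17.6  -0.   -0. ] 36
  x 0 [-17.5  17.4  -0.1   4.8] 28
  x 5 [-18.  18.  -0.  10.] 33
  x 10 [-17.9  17.7  -0.1  15. ] 40
  x 15 [-17.8  17.6  -0.1  20. ] 37
  x 20 [-17.5  17.5  -0.   24.8] 38
  x 25 [-18.1  18.   -0.   29.8] 36
  x 30 [-17.9  17.8  -0.   34.9] 41
  x 35 [-17.7  17.6  -0.1  40. ] 419
  x 40 [-17.3  17.5   0.1  40.7] 114
base 889 z [63.8 69.6 77.3]
  x 0 [-24.7  25.    0.1   5. ] 98
  x 5 [-24.6  24.9   0.2  10. ] 102
  x 10 [-24.7  24.8   0.1  14.9] 104
  x 15 [-24.6  24.9   0.2  19.9] 99
  x 20 [-24.6  24.9   0.1  25. ] 95
  x 25 [-24.6  24.9   0.2  29.9] 87
  x 30 [-24.6  24.8   0.1  34.9] 86
  x 35 [-24.6  24.7   0.1  39.6] 218
slide tilt [0.18939232 0.00757853]
face tilt [-0.07965126 -0.36847283]
```

```bash
python3 -m pendant '[{"hand":-1,"dx":0,"dy":0.9,"dz":5,"rx":0,"ry":0,"rz":0},{"hand":-1,"dx":0,"dy":0,"dz":2.5,"rx":0,"ry":0,"rz":0},{"hand":-1,"dx":0,"dy":0,"dz":0,"rx":0,"ry":0,"rz":0},{"hand":-1,"dx":0,"dy":0,"dz":0,"rx":0,"ry":0,"rz":0}]'
python3 look.py w10; python3 - <<'E'
from fit import *
W=np.load('w10.npy');s=manip.read_state(); Rt=R.from_quat(s['orientation']); L=Rt.inv().apply(W.reshape(-1,3)-s['eef_pos'])*1000
print(s['eef_pos'],s['contact_force'])
b=lambda lo,hi,x0,x1,y: L[(L[:,2]>lo)&(L[:,2]<hi)&(L[:,0]>x0)&(L[:,0]<x1)&(np.abs(L[:,1])<y)]
for n,q in(('slide',b(27,34.3,10,42,15.5)),('face',b(34.6,42,-20,44,19))):
    print(n,len(q),'z',np.percentile(q[:,2],[2,50,98]).round(1),'xmax',q[:,0].max())
    for x in range(-20,44,10):
        t=q[(q[:,0]>=x)&(q[:,0]<x+10)]
        if len(t)>4: print('  x',x,np.round([t[:,1].min(),t[:,1].max(),(t[:,1].min()+t[:,1].max())/2,np.median(t[:,2])],1),len(t))
E
```

```text
t: 14.08
eef_pos: [0.5256, 0.0392, 0.0992]
orientation: [0.975, -0.185, 0.123, 0.024]
contact_force: [0.3, 0.1, 0.1]
grip_width: 0.11
grip_force: 58.5
[0.52563823 0.039217   0.09921196] [ 0.01042577 -0.55309952 -0.39593676]
slide 2427 z [29.6 31.1 32.7] xmax 38.8621683657396
  x 10 [-15.3  14.   -0.7  31.3] 717
  x 20 [-15.5  14.1  -0.7  31. ] 865
  x 30 [-15.3  14.1  -0.6  31.2] 845
face 837 z [37.4 38.8 40.7] xmax 40.63507713246731
  x -10 [-18.8  16.9  -1.   39. ] 43
  x 0 [-18.9  16.8  -1.1  38.8] 104
  x 10 [-18.9  16.9  -1.   38.8] 109
  x 20 [-19.   16.9  -1.   38.9] 127
  x 30 [-19.   16.9  -1.1  38.6] 353
  x 40 [-18.2  16.4  -0.9  39.8] 101
```

```bash
python3 -m pendant '[{"hand":-1,"dx":0,"dy":-0.3,"dz":1,"rx":0,"ry":0,"rz":0},{"hand":-1,"dx":0,"dy":0,"dz":0.7,"rx":0,"ry":0,"rz":0},{"hand":-1,"dx":0,"dy":0,"dz":0.4,"rx":0,"ry":0,"rz":0},{"hand":-1,"dx":0,"dy":0,"dz":0,"rx":0,"ry":0,"rz":0},{"hand":-1,"dx":0,"dy":0,"dz":0,"rx":0,"ry":0,"rz":0}]'; python3 -c "
from h import *
s=manip.read_state();Rt=R.from_quat(s['orientation']);print(Rt.inv().apply(s['contact_force']),Rt.inv().apply(s['ft_torque']),s['eef_pos'])"
```

```text
t: 14.75
eef_pos: [0.5262, 0.0393, 0.0971]
orientation: [0.975, -0.185, 0.123, 0.024]
contact_force: [-0.6, 0.1, -1.2]
grip_width: 0.108
grip_force: 58.6
[-0.88901115  0.12839027  0.97291786] [-0.0161935  -0.18814453  0.06152784] [0.52618918 0.03932812 0.09713374]
```

```bash
python3 -m pendant '[{"hand":-1,"dx":0,"dy":0,"dz":0.4,"rx":0,"ry":0,"rz":0},{"hand":-1,"dx":0,"dy":0,"dz":0,"rx":0,"ry":0,"rz":0}]';python3 -m pendant '[{"hand":-1,"dx":0,"dy":0,"dz":0.3,"rx":0,"ry":0,"rz":0},{"hand":-1,"dx":0,"dy":0,"dz":0,"rx":0,"ry":0,"rz":0}]'; python3 -c "
from h import *
s=manip.read_state();Rt=R.from_quat(s['orientation']);print(Rt.inv().apply(s['contact_force']),Rt.inv().apply(s['ft_torque']),s['eef_pos'])"
```

```text
t: 15.0
eef_pos: [0.5262, 0.0393, 0.097]
orientation: [0.975, -0.185, 0.123, 0.024]
contact_force: [-2.6, -0.4, 4.3]
grip_width: 0.109
grip_force: 59.2
t: 15.25
eef_pos: [0.5262, 0.0394, 0.0969]
orientation: [0.975, -0.184, 0.123, 0.024]
contact_force: [-2.5, 0.5, 7.2]
grip_width: 0.104
grip_force: 59.8
[-0.58491596  0.42492665 -7.63398724] [-0.00928249 -0.1844526   0.00369067] [0.52618136 0.03935111 0.09693998]
```

```bash
python3 -m pendant '[{"hand":-1,"dx":0,"dy":0,"dz":-0.1,"rx":0,"ry":0,"rz":0},{"hand":-1,"dx":0,"dy":0,"dz":0,"rx":0,"ry":0,"rz":0},{"hand":-1,"dx":0,"dy":0,"dz":0,"rx":0,"ry":0,"rz":0}]'; python3 look.py w11; python3 - <<'E'
from fit import *
W=np.load('w11.npy')
F=[];
for i in range(10):
    s=manip.read_state(); Rt=R.from_quat(s['orientation']); F.append(np.r_[Rt.inv().apply(s['contact_force']),Rt.inv().apply(s['ft_torque'])])
print(np.mean(F,0).round(2))
L=Rt.inv().apply(W.reshape(-1,3)-s['eef_pos'])*1000
b=lambda lo,hi,x0,x1,y0,y1: L[(L[:,2]>lo)&(L[:,2]<hi)&(L[:,0]>x0)&(L[:,0]<x1)&(L[:,1]>y0)&(L[:,1]<y1)]
q=b(27,33.6,10,42,-20,20); c,_=plane(q/1000); print('slide',np.degrees(np.arctan(c[:2])).round(2),'y',np.percentile(q[:,1],[.5,99.5]),'x',q[:,0].max(),'z',np.median(q[:,2]))
q=b(34,39.5,-10,44,-20,20); c,_=plane(q/1000); print('face',np.degrees(np.arctan(c[:2])).round(2),'y',np.percentile(q[:,1],[.5,99.5]),'x',q[:,0].max(),'z',np.median(q[:,2]))
q=b(27,33.6,15,36,-12,12); r=b(34.3,39.5,39.1,40.3,-15,15); print('under-slide gap at far end',np.median(r[:,2])-5-np.median(q[:,2]))
for n,c in dict(ring=(.4078,-.2863),dish=(.7275,.1096),case=(.6918,.1756)).items():
    pass
E
```

```text
t: 15.62
eef_pos: [0.5262, 0.0394, 0.0969]
orientation: [0.975, -0.184, 0.123, 0.024]
contact_force: [-2.2, 1.1, 5.3]
grip_width: 0.103
grip_force: 59.7
[-1.11 -0.11 -5.87 -0.03 -0.1   0.03]
slide [-0.    0.08] y [-15.78446401  13.9042882 ] x 38.752934259536815 z 31.014721954649996
face [-0.01  0.02] y [-18.71184016  17.18221647] x 40.672082044576946 z 36.39325871220316
under-slide gap at far end 0.6163412601726179
```

View pics/w11.png

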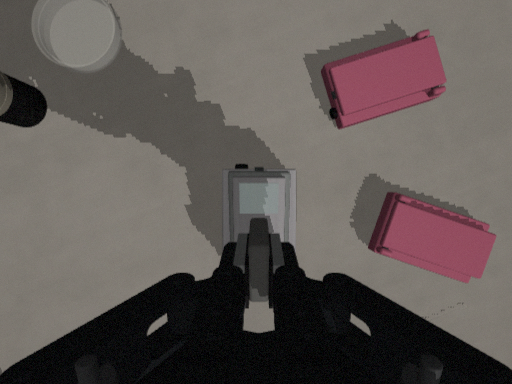

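The slide sits flush and centred: relative tilt is under 0.1° and it is about 0.2 mm off centre, pressed with about 6 N. The grip is visible at (258,250), nothing else is touched, and I hand in.

```bash
python3 -c "
from rig import manip
print(manip.sign_off())"
```

```text
the job is handed in; nothing more can be done
None
```

I handed the job in at about 15.6 s: the wedge is on the riser with the edges I could measure in line to within 0.4 mm, and the slide is held centred on the sloping plate to about 0.2 mm, within 0.1° of its slope (about 14.5°), pressed with about 6 N.

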